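# Find the hidden hole of a stop jig with its pin

## Task

Draw the red-headed stop pin out of its wooden stand and put it through the slot of the jig. The hole for it is somewhere along the bottom of the slot, unmarked and hard to see, so slide the pin's tip lightly along the bottom of the slot until it drops in, then seat it fully home with its collar flat on the jig and let go. Go gently: never press or knock the pin hard against the jig, and leave the wax tin, the vee block and the brass can where they are.

Things in the scene. Friction and masses are not known exactly. Their poses are not given: they have to be found in the camera images.
- pin: Loose steel stop pin, 0.12 kg, 64 mm long. Origin: centre of its tip; +z runs up to its head. Shaft 10 mm diameter and 24 mm long, its lowest 3 mm tapering to a 6 mm flat; then a round collar, 24 mm diameter, 24 to 28 mm above the tip; then the red head. It starts upright in the stand, collar resting on it, tip 12 mm above the bench.
- pin_head (a point): Middle of the pin's red head, 46 mm above the tip: a 16 x 16 mm square bar, 36 mm tall (28 to 64 mm above the tip), its faces square to the pin's x and y. Take the pin here.
- stand: Dark wooden block, 56 x 56 mm and 36 mm high, fixed to the bench, with one 12 mm hole 30 mm deep in the middle of its top that holds the pin. Origin: centre of its underside; z up.
- jig: Stop jig, fixed to the bench: grey body with flat aluminium cover, 110 mm (x) by 190 mm (y), 34 mm high. Origin: centre of its underside; z up. The pin must never press or knock on it with over 60 N: touch metal at 20 mm/s or slower; 3 to 8 N is plenty for the search. Pin fully home: collar flat on the cover, tip 10 mm above the bench.
- slot_top (a point): Middle of the slot's mouth in the top of the jig's cover, 34 mm above the bench. The slot is 14 mm wide (jig's x) and 84 mm long (jig's y, 42 mm to either side); the cover is 8 mm thick.
- slot_bottom (a point): Middle of the slot's bottom, 26 mm above the bench: flat top of a black steel bar, clamped so that under 100 N does not shift it. The bar has one blind hole, 12 mm diameter, 18 mm deep, mouth chamfered 1 mm, on the slot's centre line, anywhere from -25 to +25 mm along the jig's y from this point, different each time. With the tip on the bottom the collar is 16 mm above the cover.
- wax_tin: Bystander, loose: flat round brass-coloured tin, 62 mm diameter, 23 mm high. Origin: centre of its underside.
- vee_block: Bystander, loose: brass block with a V-shaped notch, 40 x 90 mm, 28 mm high. Origin: centre of its underside.
- brass_can: Bystander, loose: small brass-coloured can with a black cap, 52 mm diameter, 105 mm high. Origin: centre of its underside.
There are look-alikes about, which are no part of the job. Leave any orange or turquoise look-alike of the stand alone.

How it is judged:
By the outcome, as a careful person would: the job done as asked, in the order asked, and still so for the second after the job is handed in, with the robot touching nothing.
It also fails if it takes over 48 s, if anything falls off the work surface, if the arm or the gripper's body presses on something with over 40 N, if the wrist force passes 120 N, or if a joint passes its speed limit or range.

## Robot

A 6-joint arm with a two-finger parallel gripper is mounted at the origin on a cart in front of the work surface, level with it; the furniture and walls round the work are solid. World frame = base frame: x ahead of the robot, y to its left, z up, the work surface at z = 0. Lengths are in m, angles in rad, forces in N, time in s.
With the tool pointing down it reaches from about 0.275 to 0.85 m from the base axis. Payload 19 kg.
Tool frame: the origin (TCP) lies where the fingers leave the gripper's body, on its centre line; the fingertips stand 73 mm ahead of it and the grasp point (between the pads) lies 54 mm ahead of it; z points along the fingers, y is the direction in which the jaws open and shut (so a half turn about z gives the same grasp; the last joint's range is limited). The gripper opens to 85 mm and grips with 20 to 120 N. Pads are 22 mm wide; open, the fingers measure 114 mm over their backs; the gripper's body (76 mm by 85 mm) begins 54 mm behind the grasp point. The pads swing forward as they close: fully open they stand 13 mm farther back than shut.
Start: joints at [-1.243, 0.15, 1.437, -0, 1.554, -0.134], TCP at [0.256, -0.515, 0.304] pointing down, gripper open.
Joint ranges: [-2.8, 2.8], [-0.68, 2.1], [0.12, 2.68], [-1.39, 4.53], [0.16, 2.79], [-2.81, 2.81]. Speed limits (rad/s): [1.89, 1.89, 2.22, 3.01, 3.01, 3.01].

## Interface

Orientations are given as a rotation vector (axis times angle).
In Python, from workcell import robot, kin, cams gives the robot as it stands. The module is installed in compiled form; this text tells all that it offers. Calls block until the motion is done:
- robot.goto(position, orientation): joint-space move of the TCP to a pose.
- robot.servo_line(position, frame=None, velocity=0.15): straight line of the TCP; frame=None keeps the orientation; velocity is the mean speed in m/s.
- robot.set_joints(angles): joint-space move.
- robot.let_go() and robot.grab(grasp_force=None): open the fingers fully, or close them until they stop; grasp_force is the grip in N (None keeps the last).
- robot.hold(seconds).
- kin.ik(position, orientation): joint angles nearest the present ones, or None.
- robot.state(): the state.
- cams.grab_frame(name): name is "side" or "top" or "wrist"; returns a dict with "pixels" (384x512x3 uint8, blue, green, red), "K" (3x3 intrinsics, pixels), "view" (4x4, takes a point from world to camera coordinates); the wrist camera has in their place "tool_from_camera" (4x4, takes a point from camera to tool coordinates, whose origin is the TCP and whose axes are the flange's). Camera axes: x right, y up, looking along -z (the intrinsics and any distortion apply to the point x, -y, -z); pixel columns grow to the right and rows downward; lengths in m; the calibration is good to about 2 mm. A picture is of the moment at which its call begins: read the wrist's pose just before it. There is no depth.
A pose or a line that the arm cannot do raises robot.IKError and nothing moves.
- robot.sign_off(): hands the job in, once; it reports no verdict.
The state is a dict: "time_s": time; "joint_pos": joint angles; "qvel": joint speeds; "joint_torque": joint torques, N m; "ee_pos": TCP position; "tool_rot": TCP orientation; "wrist_force": force on the tool from outside, world axes, zero at the start; "ft_torque": the same for the moment, N m; "finger_gap": finger opening in m.
Only numpy, scipy, OpenCV 4.12 (cv2) and the standard library are available. Lean on these libraries where they do the work, as an engineer would, in place of code of your own. Each camera call takes 0.05 s, during which the arm holds its last target.

## Working session

There is one attempt and no reset: what is moved stays moved. The work goes in short steps, each a Python script; the robot and the scene stay as the last script left them, time stands still between calls to the robot, and variables do not carry over. Pictures are saved under pics/ and viewed, and the job is handed in when it is done.

```bash
mkdir -p pics; ls; python3 - <<'E'
from workcell import robot,kin,cams
import cv2,numpy as np
np.set_printoptions(precision=4,suppress=True)
print(robot.state())
for n in("side","top","wrist"):
    f=cams.grab_frame(n); cv2.imwrite(f"pics/a_{n}.png",f["pixels"])
    print(n,{k:v for k,v in f.items() if k!="pixels"})
E
```

```text
pics
{'time_s': 0.0, 'joint_pos': array([-1.243 ,  0.151 ,  1.438 , -0.    ,  1.5538, -0.134 ]), 'qvel': array([ 0.0011, -0.0011,  0.0002,  0.0021,  0.0017, -0.0008]), 'joint_torque': array([  0.0003, -71.3044, -57.087 ,  -0.0002,   0.0089,  -0.0001]), 'ee_pos': array([ 0.2561, -0.5146,  0.3033]), 'tool_rot': array([-3.0571, -0.7186,  0.0002]), 'wrist_force': array([ 0.7133, -0.0986,  0.4936]), 'ft_torque': array([ 0.0172,  0.0315, -0.0135]), 'finger_gap': 0.08528005192929866}
side {'K': array([[481.142 ,   0.    , 254.9284],
       [  0.    , 481.142 , 186.0408],
       [  0.    ,   0.    ,   1.    ]]), 'view': array([[ 0.9891, -0.1471,  0.0078, -0.5778],
       [ 0.0773,  0.5633,  0.8227, -0.1057],
       [-0.1254, -0.8131,  0.5685, -1.0615],
       [ 0.    ,  0.    ,  0.    ,  1.    ]])}
top {'K': array([[387.7482,   0.    , 250.5044],
       [  0.    , 387.7482, 186.3069],
       [  0.    ,   0.    ,   1.    ]]), 'view': array([[ 0.0398, -0.9992,  0.0003, -0.0125],
       [ 0.9737,  0.0388,  0.2244, -0.6007],
       [-0.2242, -0.0086,  0.9745, -0.7766],
       [ 0.    ,  0.    ,  0.    ,  1.    ]])}
wrist {'K': array([[266.6144,   0.    , 255.9233],
       [  0.    , 266.6144, 192.4579],
       [  0.    ,   0.    ,   1.    ]]), 'tool_from_camera': array([[ 0.0004,  0.9557,  0.2944,  0.0748],
       [ 1.    , -0.0003, -0.0006,  0.0003],
       [-0.0005,  0.2944, -0.9557, -0.0696],
       [ 0.    ,  0.    ,  0.    ,  1.    ]])}
```

View pics/a_side.png

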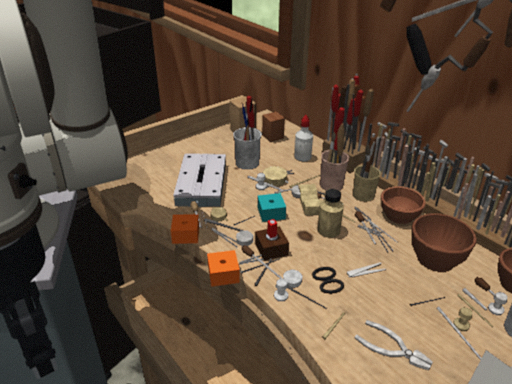

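View pics/a_top.png

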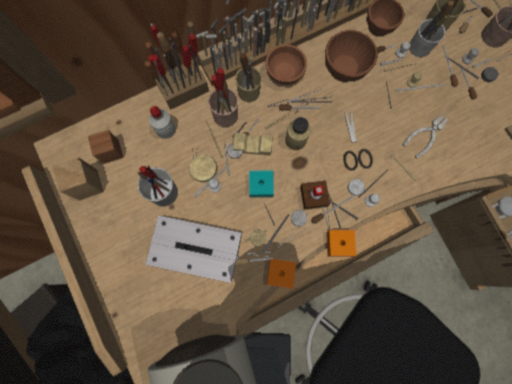

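View pics/a_wrist.png

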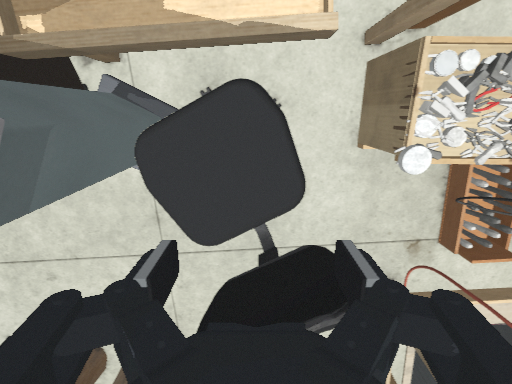

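The side view shows the stand with the red pin at about (271,235) and the jig at (202,178). In the top view the stand is at (315,194) and the jig slot at (193,246). I'll zoom in to measure.

```bash
cat > h.py <<'E'
import numpy as np,cv2
from scipy.spatial.transform import Rotation as R
np.set_printoptions(precision=4,suppress=True)
C={"side":(np.array([[481.142,0,254.9284],[0,481.142,186.0408],[0,0,1]]),np.array([[0.9891,-0.1471,0.0078,-0.5778],[0.0773,0.5633,0.8227,-0.1057],[-0.1254,-0.8131,0.5685,-1.0615],[0,0,0,1]])),
"top":(np.array([[387.7482,0,250.5044],[0,387.7482,186.3069],[0,0,1]]),np.array([[0.0398,-0.9992,0.0003,-0.0125],[0.9737,0.0388,0.2244,-0.6007],[-0.2242,-0.0086,0.9745,-0.7766],[0,0,0,1]]))}
F=np.diag([1,-1,-1.])
def ray(K,V,uv):
    d=np.linalg.inv(K)@np.array([uv[0],uv[1],1.]); d=F@d
    Rm=V[:3,:3]; o=-Rm.T@V[:3,3]; d=Rm.T@d
    return o,d/np.linalg.norm(d)
def onz(K,V,uv,z):
    o,d=ray(K,V,uv); return o+d*(z-o[2])/d[2]
def tri(rs):
    A=np.zeros((3,3));b=np.zeros(3)
    for o,d in rs:
        P=np.eye(3)-np.outer(d,d);A+=P;b+=P@o
    p=np.linalg.solve(A,b)
    return p,[np.linalg.norm((np.eye(3)-np.outer(d,d))@(p-o)) for o,d in rs]
def proj(K,V,p):
    c=F@(V[:3,:3]@p+V[:3,3]); q=K@c; return q[:2]/q[2]
def wview(st,tfc):
    T=np.eye(4);T[:3,:3]=R.from_rotvec(st["tool_rot"]).as_matrix();T[:3,3]=st["ee_pos"]
    return np.linalg.inv(T@tfc)
E
python3 - <<'E'
import cv2
s=cv2.imread("pics/a_side.png");t=cv2.imread("pics/a_top.png")
def crop(i,x,y,w,h,k,n): cv2.imwrite("pics/"+n,cv2.resize(i[y:y+h,x:x+w],None,fx=k,fy=k,interpolation=cv2.INTER_CUBIC))
crop(s,165,140,140,125,5.7143,"b1.png")
crop(t,140,160,200,130,4,"b2.png")
E
```

```text
(no output)
```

View pics/b1.png

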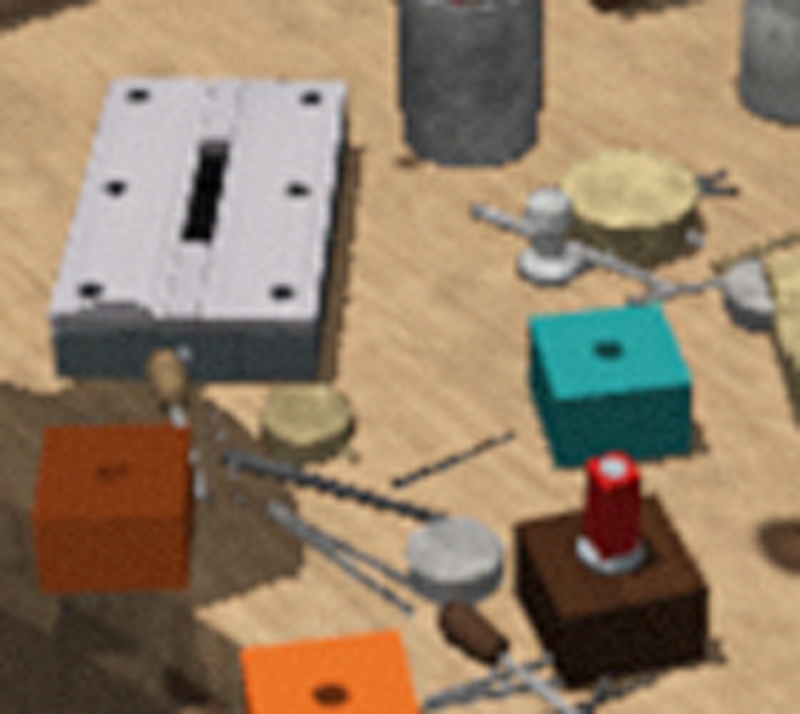

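View pics/b2.png

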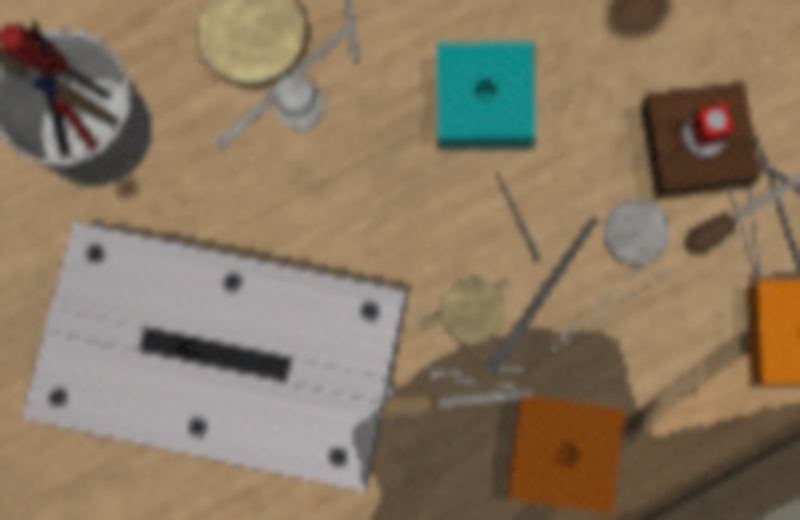

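```bash
python3 - <<'E'
from h import *
S=lambda x,y:ray(*C["side"],(165+(x+.5)/5.7143-.5,140+(y+.5)/5.7143-.5))
T=lambda x,y:ray(*C["top"],(140+(x+.5)/4-.5,160+(y+.5)/4-.5))
pts={"headtop":((613,464),(715,121)),
"slot_end_far":((217,146),(145,340)),"slot_end_near":((197,240),(289,368)),
"jFL":((110,80),(74,222)),"jFR":((347,85),(408,288)),"jNL":((52,318),(26,416)),"jNR":((318,322),(366,490)),
"s1":((517,525),(645,94)),"s2":((652,500),(743,83)),"s3":((707,590),(760,182)),"s4":((562,632),(658,194))}
print({k:tri([T(*b)]*1+[S(*a)]) for k,(a,b) in pts.items() if k in("headtop","slot_end_far","slot_end_near")})
def z(b,h): return onz(*C["top"],(140+(b[0]+.5)/4-.5,160+(b[1]+.5)/4-.5),h)
def zs(a,h): return onz(*C["side"],(165+(a[0]+.5)/5.7143-.5,140+(a[1]+.5)/5.7143-.5),h)
for k,(a,b) in pts.items():
    h={"headtop":.076}.get(k,.036 if k[0]=="s" and len(k)==2 else .034); print(k,z(b,h),zs(a,h))
E
```

```text
{'headtop': (array([ 0.5975, -0.1348,  0.0781]), [np.float64(0.0010362601302312474), np.float64(0.0010362601302313069)]), 'slot_end_far': (array([0.4719, 0.1703, 0.0329]), [np.float64(0.0008842573139858134), np.float64(0.0008842573139856938)]), 'slot_end_near': (array([0.4593, 0.0899, 0.0369]), [np.float64(0.0005081669339064208), np.float64(0.0005081669339063841)])}
headtop [ 0.5969 -0.1351  0.076 ] [ 0.599 -0.132  0.076]
slot_end_far [0.4709 0.1701 0.034 ] [0.4727 0.1687 0.034 ]
slot_end_near [0.4589 0.0902 0.034 ] [0.4598 0.0943 0.034 ]
jFL [0.5344 0.215  0.034 ] [0.4266 0.2334 0.034 ]
jFR [0.5051 0.0272 0.034 ] [0.5359 0.214  0.034 ]
jNL [0.4275 0.2312 0.034 ] [0.3979 0.0451 0.034 ]
jNR [0.396  0.0449 0.034 ] [0.5058 0.0274 0.034 ]
s1 [ 0.6201 -0.1022  0.036 ] [ 0.5673 -0.1137  0.036 ]
s2 [ 0.6287 -0.1578  0.036 ] [ 0.6196 -0.1063  0.036 ]
s3 [ 0.572  -0.1671  0.036 ] [ 0.6298 -0.159   0.036 ]
s4 [ 0.5629 -0.1101  0.036 ] [ 0.5744 -0.1738  0.036 ]
```

The two views agree. The head top triangulates to about (0.598, -0.134, 0.078), which fits the expected 0.076. The jig centre is about (0.466, 0.130) with yaw about -8.8°, and the stand yaw is about 8°. Next is a wrist close-up of the pin.

```bash
cat >> h.py <<'E'
def down(psi): return (R.from_euler('z',psi)*R.from_euler('x',np.pi)).as_rotvec()
def tilt_tool(st): 
    m=R.from_rotvec(st["tool_rot"]).as_matrix(); return np.degrees(np.arctan2(m[1,0],m[0,0])), m[:,2]
E
python3 - <<'E'
from workcell import robot,kin,cams
from h import *
robot.goto([.592,-.134,.25],down(np.radians(8)))
st=robot.state(); f=cams.grab_frame("wrist")
np.savez("w1.npz",V=wview(st,f["tool_from_camera"]),K=f["K"]); cv2.imwrite("pics/c1.png",f["pixels"])
print(st["time_s"],st["joint_pos"],st["ee_pos"],tilt_tool(st),st["wrist_force"])
V=wview(st,f["tool_from_camera"])
print([proj(f["K"],V,np.array(p)) for p in ([.5965,-.1345,.076],[.5965,-.1345,.036])])
E
```

```text
2.0 [-0.3507  0.2394  1.4407 -0.0002  1.4613  1.0811] [ 0.5918 -0.1348  0.2501] (np.float64(7.961376339357198), array([ 0.0001, -0.0002, -1.    ])) [ 0.091  -0.327  -0.3459]
[array([255.7294, 187.6929]), array([255.7343, 177.5672])]
```

View pics/c1.png

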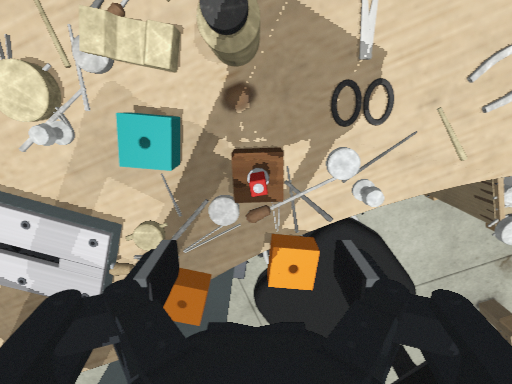

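```bash
python3 - <<'E'
import cv2
i=cv2.imread("pics/c1.png")
cv2.imwrite("pics/c2.png",cv2.resize(i[140:210,220:300],None,fx=8,fy=8,interpolation=cv2.INTER_CUBIC))
E
```

```text
(no output)
```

View pics/c2.png

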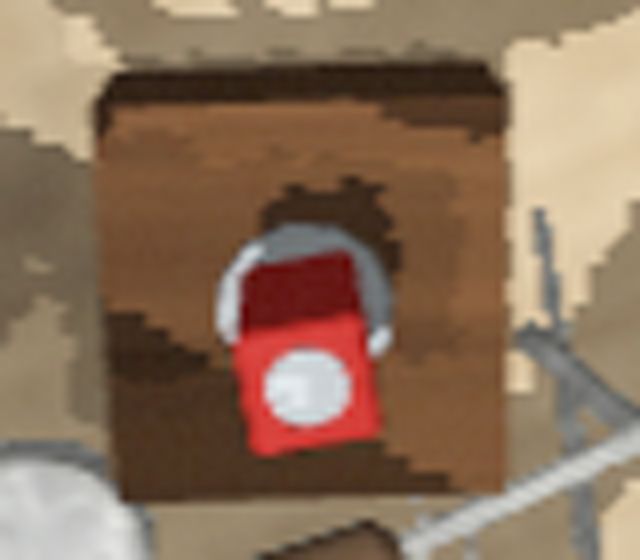

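```bash
python3 - <<'E'
from h import *
d=np.load("w1.npz");K,V=d["K"],d["V"]
q=lambda x,y:(220+(x+.5)/8-.5,140+(y+.5)/8-.5)
P=[onz(K,V,q(*c),.076) for c in((234,334),(360,317),(383,436),(256,456))]
P=np.array(P);print(P,P.mean(0))
for i in range(4):
    e=P[(i+1)%4]-P[i];print(np.linalg.norm(e),np.degrees(np.arctan2(e[1],e[0])))
cap=q(307,387)
t=(140+(715.5)/4-.5,160+121.5/4-.5); s=(165+613.5/5.7143-.5,140+464.5/5.7143-.5)
print(onz(K,V,cap,.076))
print(tri([ray(K,V,cap),ray(*C["top"],t),ray(*C["side"],s)]))
print(tri([ray(K,V,cap),ray(*C["side"],s)]))
S=np.array([onz(K,V,q(*c),.036) for c in((100,105),(506,97),(503,492),(120,498))]);print(S,S.mean(0))
for i in range(4):
    e=S[(i+1)%4]-S[i];print(np.linalg.norm(e),np.degrees(np.arctan2(e[1],e[0])))
E
```

```text
[[ 0.6018 -0.1272  0.076 ]
 [ 0.6059 -0.1416  0.076 ]
 [ 0.5918 -0.1465  0.076 ]
 [ 0.5872 -0.1318  0.076 ]] [ 0.5967 -0.1368  0.076 ]
0.01499647369894784 -74.09644944959781
0.014972304018753723 -160.8648729519523
0.015431106729311384 107.368810660449
0.01534867790650074 17.450774777885353
[ 0.5966 -0.1366  0.076 ]
(array([ 0.5973, -0.1356,  0.0786]), [np.float64(0.0009349557001083401), np.float64(0.0013533495218797547), np.float64(0.001045646950952578)])
(array([ 0.5979, -0.1365,  0.0799]), [np.float64(0.00024467784546135533), np.float64(0.0002446778454611319)])
[[ 0.62   -0.1058  0.036 ]
 [ 0.6285 -0.1591  0.036 ]
 [ 0.5737 -0.168   0.036 ]
 [ 0.5654 -0.1148  0.036 ]] [ 0.5969 -0.1369  0.036 ]
0.05400639947487711 -80.89030695494557
0.055504521374997076 -170.749829171975
0.05387037428939305 98.9236790688002
0.05533013216502385 9.391766158593239
```

Head yaw is about 17° and the stand yaw about 9°. The wrist view puts both centres at about (0.597, -0.137). I'll align, come lower and look once more.

```bash
python3 - <<'E'
from workcell import robot,kin,cams
from h import *
robot.goto([.597,-.1363,.185],down(np.radians(17)))
st=robot.state(); f=cams.grab_frame("wrist")
V=wview(st,f["tool_from_camera"]);K=f["K"]
np.savez("w2.npz",V=V,K=K)
print(st["time_s"],st["ee_pos"],tilt_tool(st))
i=f["pixels"]
c=proj(K,V,np.array([.597,-.1363,.076])).astype(int);print(c)
x,y=c[0]-50,c[1]-40;print(x,y)
cv2.imwrite("pics/d1.png",cv2.resize(i[y:y+75,x:x+100],None,fx=8,fy=8,interpolation=cv2.INTER_CUBIC))
E
```

```text
2.4167 [ 0.5967 -0.1367  0.1851] (np.float64(16.80276073156), array([-0.0017,  0.0006, -1.    ]))
[255 217]
205 177
```

View pics/d1.png

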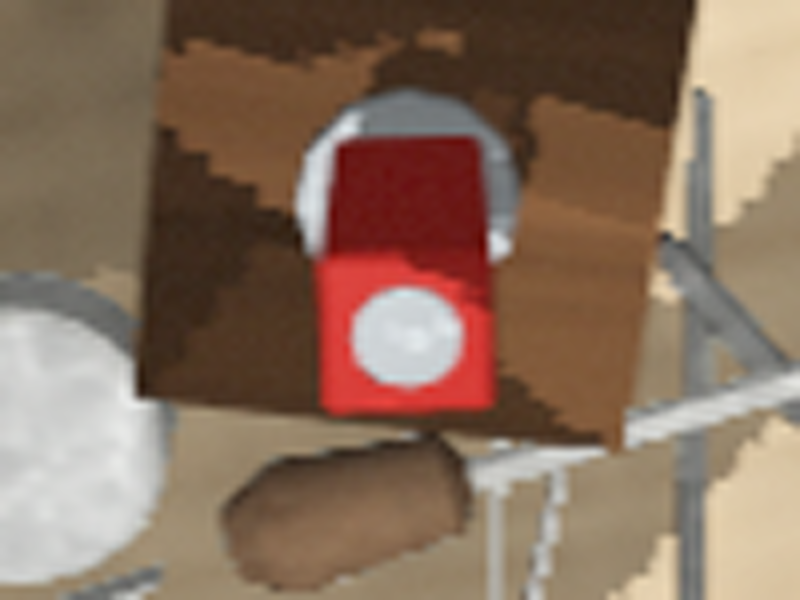

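The head is square to the jaws and within about 0.5 mm of centre, at (255.4, 218.5) against a predicted (255, 217). I'll grasp and draw it out, then look.

```bash
python3 - <<'E'
from workcell import robot,kin,cams
from h import *
robot.servo_line([.597,-.1363,.117],down(np.radians(17)),velocity=.12)
s=robot.state();print(s["time_s"],s["ee_pos"],s["wrist_force"])
robot.grab(45)
s=robot.state();print(s["time_s"],s["ee_pos"],s["wrist_force"],s["finger_gap"])
robot.servo_line([.597,-.1363,.165],velocity=.08)
s=robot.state();print(s["time_s"],s["ee_pos"],s["wrist_force"],s["finger_gap"])
for n in ("side","top"):
    cv2.imwrite(f"pics/e_{n}.png",cams.grab_frame(n)["pixels"])
f=cams.grab_frame("wrist");cv2.imwrite("pics/e_w.png",f["pixels"])
i=cv2.imread("pics/e_side.png");cv2.imwrite("pics/e_s.png",cv2.resize(i[140:270,190:350],None,fx=5,fy=4.6))
E
```

```text
3.1833 [ 0.5974 -0.1364  0.118 ] [ 0.4042  0.3362 -0.0539]
3.8167 [ 0.5971 -0.1364  0.1172] [ 0.199  -0.5411  3.9581] 0.015208646860296946
4.5667 [ 0.5969 -0.1363  0.1647] [ 0.3018  0.0699 -0.991 ] 0.015539708998454305
```

View pics/e_s.png

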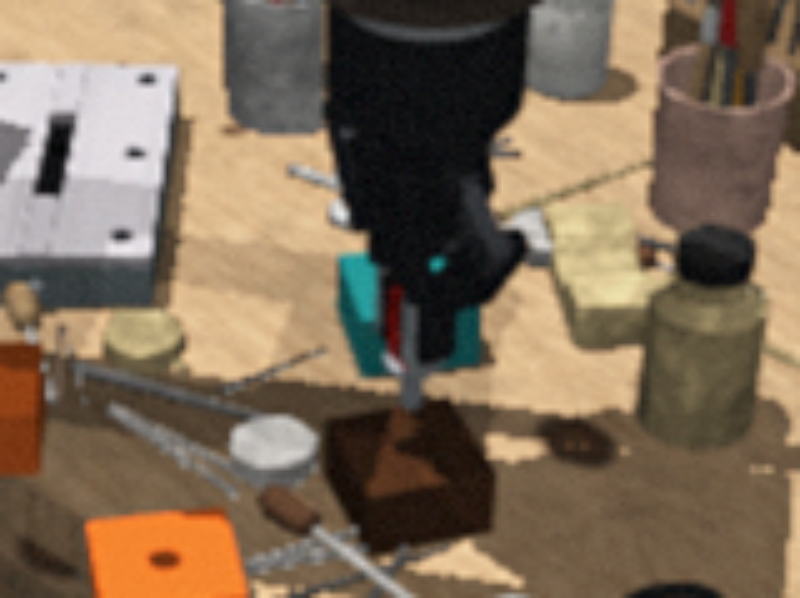

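View pics/e_w.png

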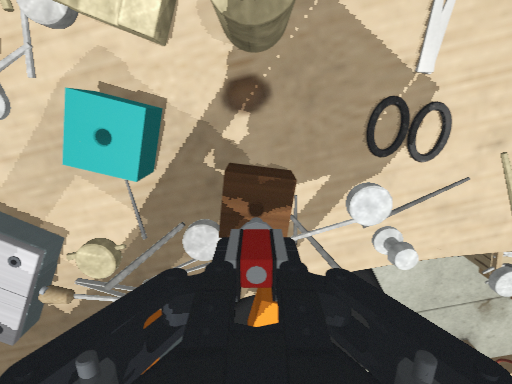

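```bash
python3 - <<'E'
from h import *
print("cup base front",onz(*C["side"],(246,167),0),"rimT/S",tri([ray(*C["top"],(157,186)),ray(*C["side"],(247,135))]))
print("tool tips",tri([ray(*C["top"],(142,169)),ray(*C["side"],(250,98))]))
print("wood block",tri([ray(*C["top"],(105,146)),ray(*C["side"],(273,122))]))
print("tin",onz(*C["top"],(203,168),.023))
E
```

```text
cup base front [0.5893 0.1979 0.    ] rimT/S (array([0.5911, 0.2094, 0.0905]), [np.float64(0.0026786613644923405), np.float64(0.0026786613644922694)])
tool tips (array([0.5998, 0.2146, 0.1918]), [np.float64(0.0023654490100248234), np.float64(0.0023654490100250346)])
wood block (array([0.6868, 0.346 , 0.0528]), [np.float64(0.0016344823532528144), np.float64(0.0016344823532526425)])
tin [0.6503 0.1238 0.023 ]
```

The pin is out and held. A cup of tall tools stands near (0.59, 0.21), so I'll turn the wrist so the camera sits on the robot's side. Then I'll view the slot from beside it.

```bash
python3 - <<'E'
from workcell import robot,kin,cams
from h import *
yaw=np.radians(-8.8);ex=np.array([np.cos(yaw),np.sin(yaw)]);ey=np.array([-np.sin(yaw),np.cos(yaw)])
c=np.array([.466,.130])+ex*.04-ey*.02
q=kin.ik([*c,.19],down(np.radians(171.2)));print(q)
robot.servo_line([.55,-.05,.19],velocity=.2)
robot.goto([*c,.19],down(np.radians(171.2)))
st=robot.state(); f=cams.grab_frame("wrist")
V=wview(st,f["tool_from_camera"]);K=f["K"];np.savez("w3.npz",V=V,K=K)
cv2.imwrite("pics/f1.png",f["pixels"])
print(st["time_s"],st["joint_pos"],st["ee_pos"],tilt_tool(st),st["wrist_force"],st["finger_gap"])
E
```

```text
[ 0.0541  0.0897  1.7407  0.      1.3111 -1.3631]
7.525 [ 0.0536  0.0901  1.7406 -0.      1.3111 -1.3625] [0.5026 0.1039 0.1899] (np.float64(171.13466770858912), array([-0.0002, -0.    , -1.    ])) [ 0.5147  0.1269 -0.735 ] 0.015368665526669007
```

View pics/f1.png

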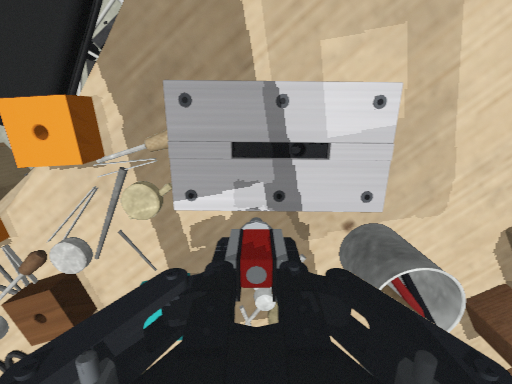

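```bash
python3 - <<'E'
import cv2
i=cv2.imread("pics/f1.png")
j=cv2.resize(i[130:175,220:340],None,fx=6.5,fy=6.5,interpolation=cv2.INTER_CUBIC)
g=cv2.convertScaleAbs(j,alpha=3)
cv2.imwrite("pics/f2.png",cv2.vconcat([j,g]))
E
```

```text
(no output)
```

View pics/f2.png

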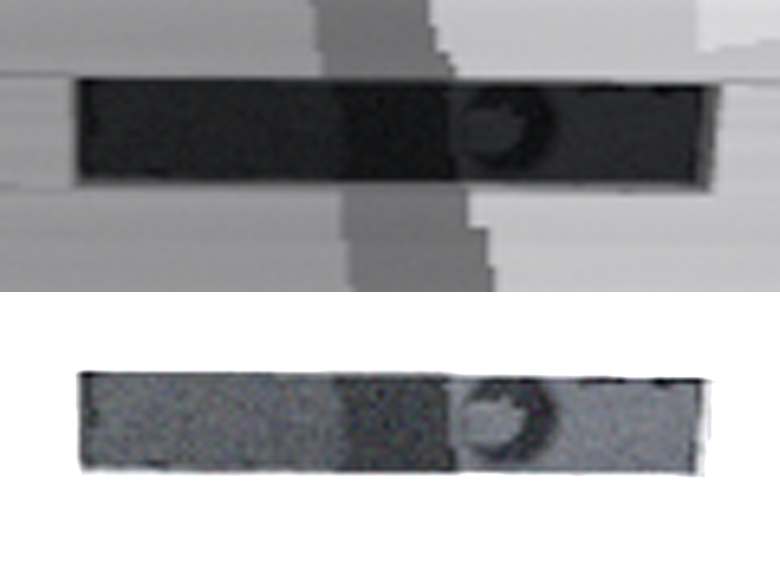

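The hole shows faintly as a dark ring at about pixel (298,150) in the slot. I'll compute slot axes and the hole position.

```bash
python3 - <<'E'
from h import *
d=np.load("w3.npz");K,V=d["K"],d["V"]
q=lambda x,y:(220+(x+.5)/6.5-.5,130+(y+.5)/6.5-.5)
P=np.array([onz(K,V,q(*c),.034) for c in((75,78),(720,83),(712,190),(78,186))])
print(P);c=P.mean(0);print("centre",c)
for i in range(4):
    e=P[(i+1)%4]-P[i];print(np.linalg.norm(e),np.degrees(np.arctan2(e[1],e[0])))
J=np.array([onz(K,V,p,.034) for p in((164,81),(402,83),(383,212),(174,210))])
print(J,J.mean(0))
for i in range(4):
    e=J[(i+1)%4]-J[i];print(np.linalg.norm(e),np.degrees(np.arctan2(e[1],e[0])))
h=onz(K,V,q(507,128),.026);print("hole",h)
yaw=np.radians(-8.8);ey=np.array([-np.sin(yaw),np.cos(yaw)]);ex=np.array([np.cos(yaw),np.sin(yaw)])
print((h-c)[:2]@ey,(h-c)[:2]@ex)
# height check slot ends w/ top and wrist
t1=(140+145.5/4-.5,160+340.5/4-.5);t2=(140+289.5/4-.5,160+368.5/4-.5)
print(tri([ray(K,V,q(716,136)),ray(*C["top"],t1)]),tri([ray(K,V,q(76,132)),ray(*C["top"],t2)]))
s1=(165+217.5/5.7143-.5,140+146.5/5.7143-.5);s2=(165+197.5/5.7143-.5,140+240.5/5.7143-.5)
print(tri([ray(K,V,q(716,136)),ray(*C["side"],s1)]),tri([ray(K,V,q(76,132)),ray(*C["side"],s2)]))
E
```

```text
[[0.4497 0.0906 0.034 ]
 [0.4631 0.1726 0.034 ]
 [0.4768 0.1705 0.034 ]
 [0.4635 0.0885 0.034 ]]
centre [0.4633 0.1306 0.034 ]
0.08301493990130038 80.7212624531289
0.013876042996963652 -8.446248143592186
0.0831011472738189 -99.20297376040283
0.013984941961186567 171.19435498543044
[[0.3954 0.0471 0.034 ]
 [0.4256 0.2315 0.034 ]
 [0.5329 0.2152 0.034 ]
 [0.5019 0.0286 0.034 ]] [0.464  0.1306 0.034 ]
0.18683685674678172 80.7115401305539
0.10853564288127085 -8.6522975988186
0.1891680450408809 -99.42311173833914
0.10809024688798737 170.11487553983878
hole [0.4659 0.1459 0.026 ]
0.01557291611109407 0.00025974138490234716
(array([0.4707, 0.1714, 0.0313]), [np.float64(0.0008991632236365339), np.float64(0.0008991632236366099)]) (array([0.4578, 0.0898, 0.0337]), [np.float64(0.001226136279006538), np.float64(0.0012261362790065174)])
(array([0.4716, 0.1724, 0.0313]), [np.float64(0.0012474647109299098), np.float64(0.0012474647109299833)]) (array([0.458 , 0.0899, 0.0366]), [np.float64(0.0017780494589084805), np.float64(0.001778049458908387)])
```

The hole reads about +15.5 mm along the slot and on its centre line. I'll hover over the slot at about 0 mm, check from the side camera, then land lightly and slide.

```bash
cat >> h.py <<'E'
yaw=np.radians(-9.0);ex=np.array([np.cos(yaw),np.sin(yaw)]);ey=np.array([-np.sin(yaw),np.cos(yaw)])
c0=np.array([.4647,.1304]); PSI=np.radians(171)
def at(y,z,x=0): p=c0+ex*x+ey*y; return [p[0],p[1],z]
E
python3 - <<'E'
from workcell import robot,kin,cams
from h import *
robot.goto(at(0,.17),down(PSI))
robot.servo_line(at(0,.150),down(PSI),velocity=.05)
st=robot.state();print(st["time_s"],st["ee_pos"],tilt_tool(st),st["wrist_force"])
for n in("side","top"):
    i=cams.grab_frame(n)["pixels"];cv2.imwrite(f"pics/g_{n}.png",i)
    if n=="side": cv2.imwrite("pics/g_s.png",cv2.resize(i[140:215,165:245],None,fx=8,fy=8,interpolation=cv2.INTER_CUBIC))
E
```

```text
8.4417 [0.4648 0.1303 0.1498] (np.float64(170.98679460068996), array([-0.0004, -0.0001, -1.    ])) [ 0.55    0.1859 -0.629 ]
```

View pics/g_s.png

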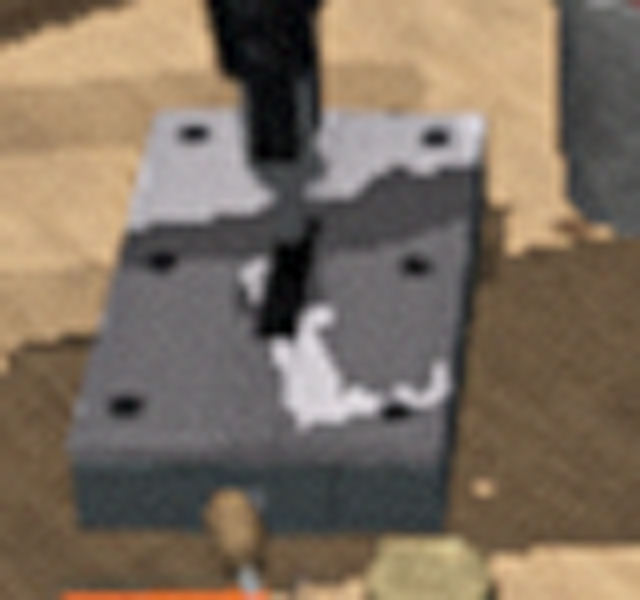

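```bash
python3 - <<'E'
from h import *
for u in((291,232),(289,200)):
  o=(165+(u[0]+.5)/8-.5,140+(u[1]+.5)/8-.5)
  p=onz(*C["side"],o,.0446);print(p,(p[:2]-c0)@ex,(p[:2]-c0)@ey)
for p in((.4727,.1687),(.4598,.0943)): print((np.array(p)-c0)@ex,(np.array(p)-c0)@ey)
E
```

```text
[0.4673 0.1362 0.0446] 0.0016817239329882403 0.0060977684826341375
[0.4677 0.1551 0.0446] -0.0008661770385213741 0.024891645288699558
0.0019100667137202673 0.039079939165115624
0.0008076113190361428 -0.0364220779741816
```

In the side view the pin tip and the slot centre line agree in x to about 0.3 mm. I'll descend with force watching.

```bash
python3 - <<'E'
from workcell import robot,kin,cams
from h import *
robot.servo_line(at(0,.142),velocity=.02)
st=robot.state();b=st["wrist_force"];print(st["time_s"],b,st["ee_pos"])
z=.142
while z>.129:
    z-=.0005 if z<.1405 else .001
    robot.servo_line(at(0,z),velocity=.012)
    st=robot.state();f=st["wrist_force"]-b
    print("%.2f"%st["time_s"],"%.4f"%z,st["ee_pos"],f)
    if np.linalg.norm(f)>3.0: break
E
```

```text
9.0917 [-0.1334 -0.8707 -0.8775] [0.4647 0.1304 0.1419]
9.34 0.1410 [0.4647 0.1304 0.141 ] [-0.1522  0.4806 -0.5718]
9.59 0.1400 [0.4647 0.1304 0.14  ] [-0.2132  1.4976 -0.2822]
9.84 0.1395 [0.4647 0.1304 0.1394] [ 0.2563  0.4721 -0.7772]
10.09 0.1390 [0.4647 0.1304 0.139 ] [-0.0341  0.8277 -0.3266]
10.34 0.1385 [0.4647 0.1304 0.1385] [-0.9444  1.1378 -0.7045]
10.59 0.1380 [0.4647 0.1304 0.138 ] [0.0498 0.913  0.3134]
10.84 0.1375 [0.4647 0.1304 0.1375] [ 0.1049  0.8841 -0.165 ]
11.09 0.1370 [0.4647 0.1304 0.137 ] [0.114  0.9568 0.0806]
11.34 0.1365 [0.4647 0.1304 0.1365] [ 0.3667  0.14   -0.8216]
11.59 0.1360 [0.4647 0.1304 0.136 ] [-0.2738  0.9711  0.2042]
11.84 0.1355 [0.4647 0.1304 0.1355] [ 0.3887  0.5349 -0.4669]
12.09 0.1350 [0.4647 0.1304 0.135 ] [-0.2162  0.4733 -1.045 ]
12.34 0.1345 [0.4647 0.1304 0.1345] [-0.0286  1.2045 -0.1566]
12.59 0.1340 [0.4647 0.1304 0.134 ] [ 1.1821  0.9368 -0.6118]
12.84 0.1335 [0.4647 0.1304 0.1335] [-0.1077  0.0775  0.6965]
13.09 0.1330 [0.4647 0.1304 0.133 ] [ 0.5965 -0.3439  0.7521]
13.34 0.1325 [0.4647 0.1304 0.1325] [ 0.821   0.3936 -1.2913]
13.59 0.1320 [0.4647 0.1304 0.132 ] [-0.3919  0.8404 -0.1375]
13.84 0.1315 [0.4647 0.1304 0.1315] [ 0.8408  0.6965 -0.0921]
14.09 0.1310 [0.4648 0.1304 0.1311] [-0.7633  0.4885  3.1828]
```

Contact is at TCP 0.1311, against 0.1312 expected for the slot bottom. Now I'll slide toward +y under light load.

```bash
python3 - <<'E'
from workcell import robot,kin,cams
from h import *
b=np.array([.0,-.35,-1.1]);z=.1310;y=0.;z0=None
while y<.031:
    st=robot.state();f=st["wrist_force"]-b
    print("%.2f y=%.4f z=%.4f"%(st["time_s"],y,z),st["ee_pos"][2:],f)
    if np.linalg.norm(f)>20: print("stop");break
    if z<.1295: print("DROP");break
    if f[2]<2.0 and y>0: dz=-.0003; dy=.0005 if z<.1304 else .001
    else: dz=np.clip((f[2]-5)*4e-5,-.0002,.0004); dy=.0015
    if z<.1301: dy=0
    z+=dz;y+=dy
    robot.servo_line(at(y,z),velocity=.01)
E
```

```text
14.09 y=0.0000 z=0.1310 [0.1311] [-0.8968 -0.0322  3.4053]
14.39 y=0.0015 z=0.1309 [0.1311] [-0.3727 -2.2476  5.5049]
14.69 y=0.0030 z=0.1310 [0.131] [ 0.5217 -0.84    6.5928]
14.99 y=0.0045 z=0.1310 [0.1311] [-0.8073 -1.5372  5.478 ]
15.29 y=0.0060 z=0.1310 [0.1311] [-1.1865 -2.5338  5.5338]
15.59 y=0.0075 z=0.1311 [0.131] [-1.0315 -1.6405  5.8142]
15.89 y=0.0090 z=0.1311 [0.1311] [-0.4122 -1.4751  4.8966]
16.19 y=0.0105 z=0.1311 [0.131] [-0.8304 -0.6881  4.1715]
16.49 y=0.0120 z=0.1311 [0.131] [ 0.114  -0.5815  3.0993]
16.79 y=0.0135 z=0.1310 [0.1308] [0.1977 0.5651 0.6281]
17.05 y=0.0145 z=0.1307 [0.1306] [-0.6019  0.9567 -0.1432]
17.31 y=0.0155 z=0.1304 [0.1303] [ 0.5806  0.2362 -0.0575]
17.56 y=0.0160 z=0.1301 [0.1301] [ 0.814   0.8475 -0.7179]
17.81 y=0.0160 z=0.1298 [0.1298] [-0.7242  0.5298  1.168 ]
18.06 y=0.0160 z=0.1295 [0.1295] [1.0885 0.383  1.0171]
DROP
```

It dropped in at about y = 13–16 mm. Continuing down gently, correcting sideways by force.

```bash
python3 - <<'E'
from workcell import robot,kin,cams
from h import *
b=np.array([.0,-.1,-1.0]);z=.1295;y=.0163;x=0.
for k in range(45):
    step=.001 if z>.1168 else .0003
    z-=step
    robot.servo_line(at(y,z,x),velocity=.012)
    st=robot.state();f=st["wrist_force"]-b;fx,fy=f[:2]@ex,f[:2]@ey
    print("%.2f z=%.4f y=%.4f x=%.4f"%(st["time_s"],z,y,x),st["ee_pos"][2:],"fx %.1f fy %.1f fz %.1f"%(fx,fy,f[2]))
    if f[2]>6 and z<.1168: print("SEATED?");break
    if f[2]>8 or np.hypot(fx,fy)>15: print("contact stop");break
    if abs(fx)>2.5:x+=np.sign(fx)*.0003
    if abs(fy)>2.5:y+=np.sign(fy)*.0003
    if z<.1135: print("too low");break
E
```

```text
18.31 z=0.1285 y=0.0163 x=0.0000 [0.1284] fx -0.5 fy 0.3 fz -0.5
18.56 z=0.1275 y=0.0163 x=0.0000 [0.1274] fx -1.8 fy 0.2 fz -0.1
18.81 z=0.1265 y=0.0163 x=0.0000 [0.1264] fx -2.3 fy 1.4 fz -0.8
19.06 z=0.1255 y=0.0163 x=0.0000 [0.1254] fx -2.2 fy 0.9 fz -0.3
19.31 z=0.1245 y=0.0163 x=0.0000 [0.1244] fx -2.9 fy 0.6 fz -0.8
19.56 z=0.1235 y=0.0163 x=-0.0003 [0.1234] fx -1.1 fy 1.6 fz -0.8
19.81 z=0.1225 y=0.0163 x=-0.0003 [0.1224] fx -0.8 fy 0.1 fz -0.0
20.06 z=0.1215 y=0.0163 x=-0.0003 [0.1214] fx -0.9 fy 1.0 fz -0.1
20.31 z=0.1205 y=0.0163 x=-0.0003 [0.1205] fx -0.8 fy 1.1 fz -0.8
20.56 z=0.1195 y=0.0163 x=-0.0003 [0.1194] fx -1.3 fy 0.6 fz -0.3
20.81 z=0.1185 y=0.0163 x=-0.0003 [0.1184] fx -0.4 fy 0.5 fz -0.5
21.06 z=0.1175 y=0.0163 x=-0.0003 [0.1174] fx 0.6 fy 1.0 fz -0.5
21.31 z=0.1165 y=0.0163 x=-0.0003 [0.1165] fx -0.8 fy -0.9 fz -0.5
21.56 z=0.1162 y=0.0163 x=-0.0003 [0.1162] fx -2.2 fy -0.1 fz -1.0
21.81 z=0.1159 y=0.0163 x=-0.0003 [0.1159] fx -0.1 fy -0.5 fz 0.8
22.06 z=0.1156 y=0.0163 x=-0.0003 [0.1156] fx -1.6 fy 0.4 fz -0.7
22.31 z=0.1153 y=0.0163 x=-0.0003 [0.1153] fx -0.6 fy 0.2 fz 0.3
22.56 z=0.1150 y=0.0163 x=-0.0003 [0.1152] fx -3.5 fy -0.1 fz 5.9
22.81 z=0.1147 y=0.0163 x=-0.0006 [0.1152] fx -3.0 fy -0.5 fz 8.9
SEATED?
```

Seated: the collar met the cover at TCP 0.1152, against 0.1152 predicted. Now I'll release, back straight up and check.

```bash
python3 - <<'E'
from workcell import robot,kin,cams
from h import *
robot.servo_line(at(.0163,.1149,-.0003),velocity=.01)
robot.let_go()
st=robot.state();print(st["time_s"],st["finger_gap"],st["wrist_force"],st["ee_pos"])
robot.servo_line(at(.0163,.20,-.0003),velocity=.08)
robot.goto(at(.0,.25,.02),down(PSI))
st=robot.state();print(st["time_s"],st["wrist_force"])
for n in("side","top","wrist"):
    f=cams.grab_frame(n);i=f["pixels"];cv2.imwrite(f"pics/h_{n}.png",i)
V=wview(st,f["tool_from_camera"]);np.savez("w4.npz",V=V,K=f["K"])
i=cv2.imread("pics/h_side.png");cv2.imwrite("pics/h_s.png",cv2.resize(i[140:215,165:245],None,fx=8,fy=8,interpolation=cv2.INTER_CUBIC))
E
```

```text
23.7417 0.08516307821564348 [0.5717 0.0458 0.5776] [0.467  0.1465 0.1149]
25.3 [-0.1587  0.2418 -0.4496]
```

View pics/h_s.png

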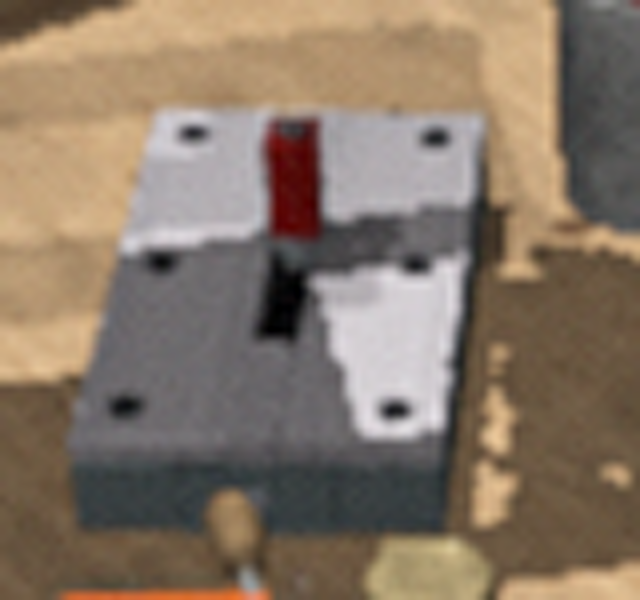

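View pics/h_wrist.png

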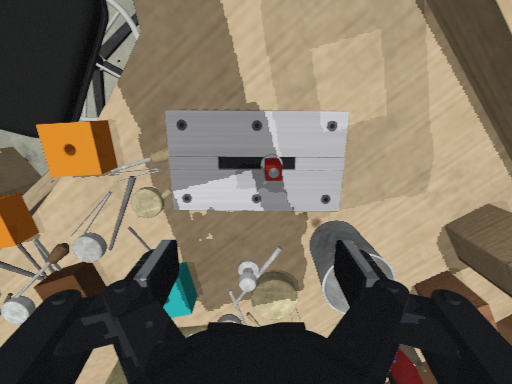

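View pics/h_side.png

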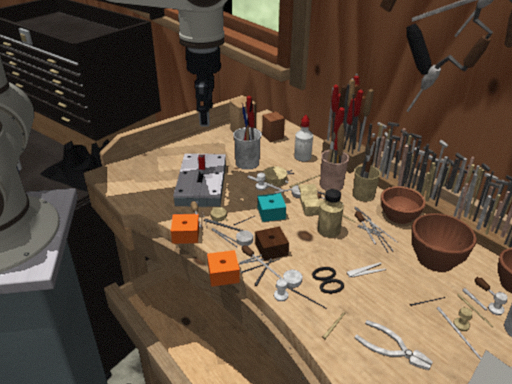

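The pin stands upright in the slot, with its head at (202,162) in the side view and (273,171) in the wrist view. The tin, vee block and can look unmoved. I'll check the head height (0.074 when home), then hand in.

```bash
python3 - <<'E'
from h import *
d=np.load("w4.npz")
s=(165+293.5/8-.5,140+125.5/8-.5)
p,r=tri([ray(d["K"],d["V"],(273.2,171.3)),ray(*C["side"],s)]);print(p,r,(p[:2]-c0)@ex,(p[:2]-c0)@ey)
a=cv2.imread("pics/a_side.png");b=cv2.imread("pics/h_side.png")
# bystander shift (template match)
for n,(x,y,w,h) in {"tin":(262,164,28,24),"vee":(298,184,26,32),"can":(314,188,34,50)}.items():
    m=cv2.matchTemplate(cv2.cvtColor(b[y-6:y+h+6,x-6:x+w+6],6),cv2.cvtColor(a[y:y+h,x:x+w],6),cv2.TM_CCOEFF_NORMED)
    _,v,_,l=cv2.minMaxLoc(m);print(n,v,l[0]-6,l[1]-6)
i=cv2.imread("pics/h_wrist.png")
cv2.imwrite("pics/h_w2.png",cv2.resize(i[140:195,215:300],None,fx=9,fy=9,interpolation=cv2.INTER_CUBIC))
E
```

```text
[0.4687 0.1459 0.0771] [np.float64(0.0016595384675034562), np.float64(0.0016595384675033903)] 0.0015481695026503268 0.015899549939585488
tin 0.6682339906692505 0 0
vee 0.9978885054588318 0 0
can 0.9977020025253296 0 0
```

View pics/h_w2.png

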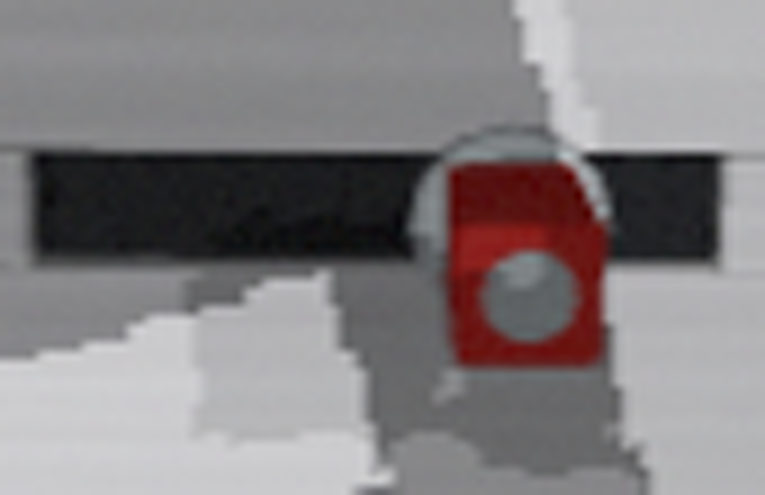

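```bash
python3 - <<'E'
from workcell import robot
print(robot.state()["time_s"]); print(robot.sign_off())
E
```

```text
25.45
the job is handed in; nothing more can be done
None
```

The pin is seated in the jig and released, and I handed the job in at 25.5 s, inside the 48 s limit. I drew it out of the stand and touched down in the slot middle at about 3 N. I slid it +y at about 3–6.5 N until it dropped in about 16 mm along, then lowered it until the collar met the cover.

**Last checks**
- **Seating:** the collar met the cover at TCP z 0.1152, as predicted for fully home. The largest vertical force I read was about 9 N. Afterwards the pin stood upright with its collar over the slot and the gripper clear.
- **Head height:** the cameras gave 77 mm against an expected 74 mm. They read about 3 mm high on the pin in the stand too, so I took this as calibration bias.
- **Bystanders:** image matching showed no shift of the vee block, can or tin. The tin's match was weak (0.67), probably because of a changed shadow, so that one is less certain.
- **Slot position:** the wrist and fixed cameras disagreed by about 2 mm on the slot centre. I used a value between them, and the pin entered without catching.

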